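# Set the pump's timing pulley to its mark

## Robot

A 6-joint arm with a two-finger parallel gripper is mounted at the origin on a cart in front of the work surface, level with it; the furniture and walls round the work are solid. World frame = base frame: x ahead of the robot, y to its left, z up, the work surface at z = 0. Lengths are in m, angles in rad, forces in N, time in s.
With the tool pointing down it reaches from about 0.35 to 0.975 m from the base axis. Payload 4.9 kg.
Tool frame: the origin (TCP) lies midway between the tips of the shut fingers; the grasp point (between the pads) lies 19 mm behind it; z points along the fingers, y is the direction in which the jaws open and shut (so a half turn about z gives the same grasp; the last joint's range is limited). The gripper opens to 85 mm and grips with 20 to 120 N. Pads are 22 mm wide; open, the fingers measure 114 mm over their backs; the gripper's body (76 mm by 85 mm) begins 54 mm behind the grasp point. The pads swing forward as they close: fully open they stand 13 mm farther back than shut.
Start: joints at [-1.469, 0.053, 1.613, -0, 1.476, -0.119], TCP at [0.137, -0.61, 0.2] pointing down, gripper open.
Joint ranges: [-3.01, 3.01], [-1.01, 2.22], [0.06, 2.58], [-1.02, 4.17], [0.09, 2.62], [-3.14, 3.14]. Speed limits (rad/s): [2.57, 2.57, 3.14, 3.14, 3.14, 3.14].

## Interface

Orientations are given as a rotation vector (axis times angle).
In Python, from station import ctrl gives the robot as it stands.
- The arm moves only by the tool jog_arm, never from a script. Its argument "steps" is a list of rows, each an object of numbers: "dx", "dy", "dz": the shift along the world's x, y, z in units of 60 mm (1.0 is 60 mm); "twist": the turn about the world's z in units of 10 degrees (1.0 is 10 degrees). A call has 1 to 5 rows; each row is the pose to reach, as a shift and turn from the pose measured when the call began; what a row does not reach only later rows make up. A row lasts 1/8 s, in which the tool goes at most 62.5 mm and 10.7 degrees, less where a joint would pass 70% of its speed; a pose out of reach is approached as far as the arm can. A call with a gripper value outside its range is refused whole. "gripper" is the closure in counts, from 0 (fully open) to 255 (shut), set as the call begins (left out, the last holds). The fingers move at their own pace and stop on an object; "newtons" is the grip in N (left out, the last holds). Time passes only in rows, so rows that repeat a pose let the fingers close. It gives the time, the measured TCP pose, the force and the opening at its end, in the units of the state.
- ctrl.get_obs(): the state, without advancing time (a new reading comes with each control period).
- ctrl.get_image(name): name is "scene" or "top" or "wrist"; returns a dict with "frame" (420x560x3 uint8, red, green, blue), "range_z" (420x560 float32, m along the optical axis (not along the pixel's ray), 0 where there is no reading), "fx", "fy", "cx", "cy" (pixels), "D" ([k1, k2, p1, p2, k3] as OpenCV has them; the pictures are not rectified), "extrinsics" (4x4, takes a point from camera to world coordinates). Camera axes: x right, y down, z forward; pixel columns grow to the right and rows downward; lengths in m; the calibration is good to about 2 mm. A picture is of the moment at which its call begins.
- ctrl.finish_job(): hands the job in, once; it reports no verdict.
The state is a dict: "t": time; "q": joint angles; "dq": joint speeds; "effort": joint torques, N m; "tool_pos": TCP position; "tool_rot": TCP orientation; "contact_force": force on the tool from outside, world axes, zero at the start; "wrist_torque": the same for the moment, N m; "opening": finger opening in m.
Only numpy, scipy, OpenCV 4.12 (cv2) and the standard library are available. Lean on these libraries where they do the work, as an engineer would, in place of code of your own. Each camera call takes 0.05 s, during which the arm holds its last target.

## Task

Two belt-driven pumps lie face up on the bench. Turn the larger toothed pulley by the steel lug on its hub until the white mark on it points straight at the fixed pointer on its own pump, then let go; leave the smaller pulley as it is.

Things in the scene. Friction and masses are not known exactly. Their poses are not given: they have to be found in the camera images.
- big_pulley (a joint): angle of the larger pulley (black, toothed, 88 mm diameter, lying flat on a pump bolted to the bench; face 58 mm above the bench, axis vertical). rad; 0 = its white mark points at its pump's pointer, growing counter-clockwise from above; starts at 0.6 to 1.3. Turns both ways to 2.6, light friction (0.12 N m), no spring or stop, stays where left
- big_grip (a point): grip point of the larger pulley, on its axis, 82 mm above the bench, in the dark steel lug on the hub: a flat-sided bar 40 mm long (this point's x), 18 mm thick (y), 36 mm tall, its top 94 mm above the bench, 12 mm above this point; the pulley's face is 24 mm below it. Turns with the pulley; z up; the white mark, a 6 mm wide line from lug to rim, lies on the -x side
- big_pointer (a point): tip of the fixed steel pointer on a post just outside the larger pulley's rim, 47 mm from its axis, level with its face (58 mm above the bench). Its -x axis points outward from the pulley's axis through the pointer; z up. (The round pipe stub low on the foot's opposite side is not the pointer.)
- small_mark (a point): outer end of the white mark on the smaller pulley (62 mm diameter, same lug and heights, on the other pump; either pump may be the left one), 27 mm from its axis, 58 mm above the bench. This pulley turns as lightly and is to be left as it is

How it is judged:
At the end, for the whole second after the job is handed in: the larger pulley rests with its white mark within 10 degrees (0.175 rad) either side of its pump's pointer (value of joint big_pulley between -0.175 and 0.175 rad and velocity of joint big_pulley between -0.05 and 0.05 rad/s); the robot touches nothing.
It fails at once if the smaller pulley is turned (its mark moves more than 8 mm) (distance of small_mark from where it was at the start of the episode above 0.008 m).
It also fails if it takes over 32 s, if anything falls off the work surface, if the arm or the gripper's body presses on something with over 40 N, if the wrist force passes 120 N, or if a joint passes its speed limit or range.

## Working session

There is one attempt and no reset: what is moved stays moved. The work goes in short steps, Python scripts to look and compute and a tool call to move; the robot and the scene stay as the last step left them, time stands still between calls to the robot, and variables do not carry over. Pictures are saved under pics/ and viewed, and the job is handed in when it is done.

Besides the shell and the picture viewer there is one more tool, called after "Request:" as name(argument=value, ...) on one line, values as JSON. jog_arm: Moves the arm, as the interface text tells. Its arguments: {"type":"object","properties":{"steps":{"type":"array"},"gripper":{"type":"number"},"newtons":{"type":"number"}},"required":["steps"]}

```bash
mkdir -p pics
python3 - <<'E'
from station import ctrl
import cv2,numpy as np,pickle
o=ctrl.get_obs();print(o)
for n in("top","scene"):
    im=ctrl.get_image(n);pickle.dump(im,open(f"pics/{n}0.pkl","wb"))
    cv2.imwrite(f"pics/{n}0.png",im["frame"][:,:,::-1]);print(n,im["fx"],im["D"],np.round(im["extrinsics"],3))
E
```

```text
{'t': 0.0, 'q': array([-1.46900563e+00,  5.33549983e-02,  1.61428232e+00, -5.74791314e-06,
        1.47599722e+00, -1.18997374e-01]), 'dq': array([-4.47571834e-04,  9.60936943e-05, -1.28104881e-03, -1.42044504e-03,
        3.89399871e-04,  5.40937427e-04]), 'effort': array([-4.35247211e-04, -3.93688023e+01, -3.70176816e+01, -2.05909323e-04,
        6.97641299e-03,  1.16536274e-06]), 'tool_pos': array([ 0.13680481, -0.60914678,  0.19917121]), 'tool_rot': array([-3.12043951e+00, -3.45885002e-01, -1.85948108e-05]), 'contact_force': array([ 0.34302442, -0.17138048,  0.6937769 ]), 'wrist_torque': array([-0.02455391,  0.08994429,  0.01717401]), 'opening': 0.08533905236668037}
top 437.0407333210478 [-0.00487852  0.          0.          0.          0.        ] [[-0.126 -0.972  0.199  0.296]
 [-0.992  0.123 -0.026  0.212]
 [ 0.001 -0.201 -0.98   0.928]
 [ 0.     0.     0.     1.   ]]
scene 403.0049856467565 [-0.04907415  0.          0.          0.          0.        ] [[-0.485 -0.631  0.606 -0.045]
 [-0.875  0.359 -0.326  0.489]
 [-0.012 -0.688 -0.726  0.715]
 [ 0.     0.     0.     1.   ]]
```

View pics/top0.png

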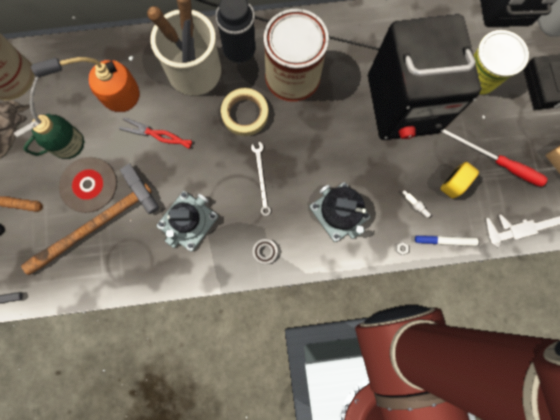

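View pics/scene0.png

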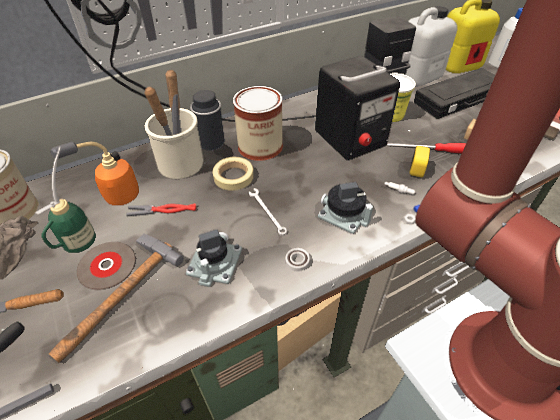

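The larger pulley looks like the one near top-view pixel (343,207), and the smaller one is near (185,218). I'll zoom in on both.

```bash
cat > h.py <<'E'
import numpy as np,cv2,pickle
def K(im): return np.array([[im["fx"],0,im["cx"]],[0,im["fy"],im["cy"]],[0,0,1.]])
def plane(im,uv,z):
    uv=np.array(uv,float).reshape(-1,1,2)
    n=cv2.undistortPoints(uv,K(im),np.array(im["D"],float)).reshape(-1,2)
    E=im["extrinsics"];d=np.c_[n,np.ones(len(n))]@E[:3,:3].T;c=E[:3,3]
    return c+d*((z-c[2])/d[:,2])[:,None]
def project(im,P):
    E=np.linalg.inv(im["extrinsics"]);return cv2.projectPoints(np.array(P,float).reshape(-1,1,3),cv2.Rodrigues(E[:3,:3])[0],E[:3,3],K(im),np.array(im["D"],float))[0].reshape(-1,2)
E
python3 - <<'E'
import pickle,cv2,numpy as np
t=pickle.load(open("pics/top0.pkl","rb"))["frame"];s=pickle.load(open("pics/scene0.pkl","rb"))["frame"]
def c(f,u,v,w=40,k=9.5): return cv2.resize(f[v-w*3//4:v+w*3//4,u-w:u+w],(400,300),interpolation=cv2.INTER_CUBIC)
o=np.vstack([np.hstack([c(t,342,208),c(t,187,220)]),np.hstack([c(s,346,205),c(s,212,255)])])
cv2.imwrite("pics/z0.png",o[:,:,::-1])
E
```

```text
(no output)
```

View pics/z0.png

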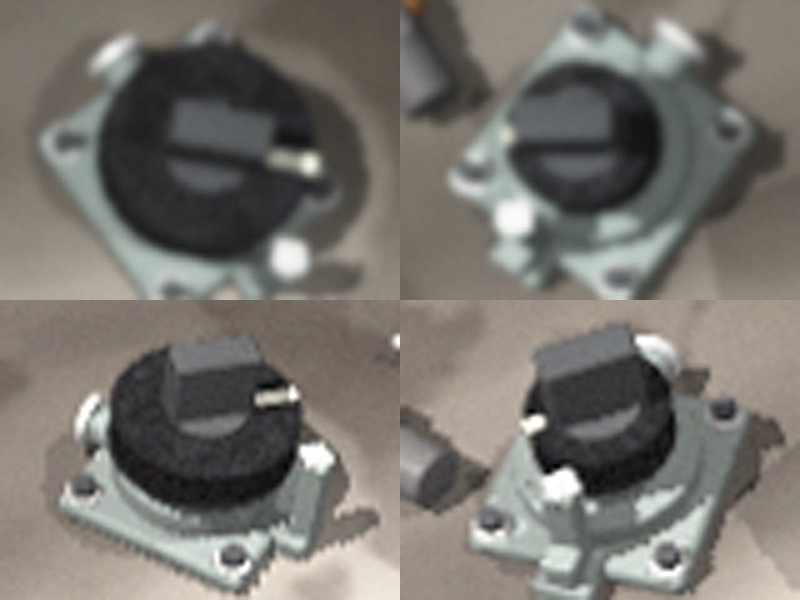

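The top-left crop shows the larger pulley: mark end at about top pixel (365,210), pointer at about (360,229), and pipe stub on the opposite side at about (325,189). Next I'll measure it using range heights and rays.

```bash
cat > m.py <<'E'
import sys
from h import *
def meas(im,u0,v0,w=36):
    E=im["extrinsics"];f=im["frame"];z=im["range_z"]
    vv,uu=np.mgrid[v0-w:v0+w,u0-w:u0+w];vv=vv.ravel();uu=uu.ravel()
    n=cv2.undistortPoints(np.c_[uu,vv].astype(float).reshape(-1,1,2),K(im),np.array(im["D"],float)).reshape(-1,2)
    zz=z[vv,uu];P=(np.c_[n,np.ones(len(n))]*zz[:,None])@E[:3,:3].T+E[:3,3];P[zz==0]=-1
    rgb=f[vv,uu].astype(int);mx=rgb.max(1)
    lug=(abs(P[:,2]-.094)<.008)
    L=plane(im,np.c_[uu,vv][lug],.094)[:,:2]
    r=cv2.minAreaRect((L*1000).astype(np.float32));print("lug",lug.sum(),np.round(L.mean(0),4),"rect",np.round(r[0],1),np.round(r[1],1),r[2])
    b=cv2.boxPoints(r);e=[b[1]-b[0],b[2]-b[1]];e=max(e,key=np.linalg.norm);print(" lug long dir deg",np.degrees(np.arctan2(e[1],e[0]))%180)
    face=(abs(P[:,2]-.058)<.006)&(mx<75)
    F=plane(im,np.c_[uu,vv][face],.058)[:,:2]
    c,rad=cv2.minEnclosingCircle((F*1000).astype(np.float32));print("face",face.sum(),"z",P[face,2].mean(),"circ",np.round(c,1),round(rad,1))
    wh=(mx>165)&(P[:,2]>.035)&(P[:,2]<.075)
    m=np.zeros(f.shape[:2],np.uint8);m[vv[wh],uu[wh]]=1
    N,lab,st,ce=cv2.connectedComponentsWithStats(m)
    cc=np.array(r[0])/1000
    for i in range(1,N):
        ys,xs=np.where(lab==i);Q=plane(im,np.c_[xs,ys],.058)[:,:2];q=Q.mean(0);d=q-cc
        print(" white n",len(xs),"px",np.round(ce[i],1),"xy",np.round(q,4),"r mm",round(np.linalg.norm(d)*1000,1),"dir",round(np.degrees(np.arctan2(d[1],d[0])),1),"rng z",[round(float(P[(uu==x)&(vv==y)][0,2]),3) for x,y in list(zip(xs,ys))[:5]])
E
python3 - <<'E'
from m import *
t=pickle.load(open("pics/top0.pkl","rb"));s=pickle.load(open("pics/scene0.pkl","rb"))
for n,im,u,v in(("top big",t,342,208),("scene big",s,346,205),("top small",t,187,220),("scene small",s,212,255)):
    print("==",n);meas(im,u,v)
E
```

```text
== top big
lug 193 [0.4485 0.0455] rect [448.4  45.8] [40.1 19. ] 72.2348861694336
 lug long dir deg 72.23487
face 1053 z 0.05692248287088829 circ [449.  45.] 43.8
 white n 11 px [363.1 210.4] xy [0.4364 0.0061] r mm 41.5 dir -106.9 rng z [0.06, 0.057, 0.06, 0.055, 0.057]
 white n 45 px [359.4 229.1] xy [0.3994 0.02  ] r mm 55.4 dir -152.2 rng z [0.057, 0.057, 0.058, 0.059, 0.057]
== scene big
lug 140 [0.4453 0.0472] rect [445.1  47.4] [42.1 24.5] 71.8564453125
 lug long dir deg 71.85644
face 524 z 0.05778333381535945 circ [444.6  45.4] 46.4
 white n 13 px [360.8 194. ] xy [0.4396 0.0105] r mm 37.3 dir -98.5 rng z [0.06, 0.059, 0.058, 0.058, 0.06]
 white n 28 px [369.1 206.4] xy [0.3988 0.0184] r mm 54.6 dir -147.9 rng z [0.059, 0.059, 0.06, 0.06, 0.058]
== top small
lug 196 [0.4698 0.3701] rect [469.3 370. ] [39.4 17.7] 82.79331970214844
 lug long dir deg 82.7933
face 334 z 0.05739290081894893 circ [469.3 368.8] 29.7
 white n 6 px [167.7 216.5] xy [0.4735 0.4   ] r mm 30.3 dir 82.1 rng z [0.056, 0.056, 0.059, 0.057, 0.058]
 white n 48 px [169.5 233.3] xy [0.4389 0.3991] r mm 42.1 dir 136.2 rng z [0.058, 0.056, 0.055, 0.058, 0.057]
== scene small
lug 185 [0.4684 0.3703] rect [468.4 369.9] [39.8 24.5] 83.25703430175781
 lug long dir deg 83.25702
face 245 z 0.05885079481257772 circ [467.2 369.7] 31.1
 white n 1 px [221. 236.] xy [0.4841 0.3411] r mm 32.8 dir -61.3 rng z [0.06]
 white n 1 px [197. 242.] xy [0.494  0.3911] r mm 33.3 dir 39.7 rng z [0.06]
 white n 15 px [198.1 249.4] xy [0.4747 0.3961] r mm 27.0 dir 76.4 rng z [0.061, 0.059, 0.059, 0.058, 0.062]
 white n 1 px [197. 254.] xy [0.4649 0.4024] r mm 32.7 dir 96.1 rng z [0.046]
 white n 47 px [203.3 262.1] xy [0.44   0.3986] r mm 40.4 dir 134.6 rng z [0.06, 0.062, 0.06, 0.051, 0.06]
```

Request:
jog_arm(steps=[{"dx": 0.5, "dy": 0.8, "twist": 0.8}, {"dx": 1.0, "dy": 1.6, "twist": 1.6}, {"dx": 1.5, "dy": 2.4, "twist": 2.4}, {"dx": 2.0, "dy": 3.2, "twist": 3.2}, {"dx": 2.5, "dy": 4.0, "twist": 4.0}], gripper=0, newtons=40)

```text
validation failed for argument at $.st...
```

Request:
jog_arm(steps=[{"dx": 0.5, "dy": 0.8, "dz": 0.0, "twist": 0.8}, {"dx": 1.0, "dy": 1.6, "dz": 0.0, "twist": 1.6}, {"dx": 1.5, "dy": 2.4, "dz": 0.0, "twist": 2.4}, {"dx": 2.0, "dy": 3.2, "dz": 0.0, "twist": 3.2}, {"dx": 2.5, "dy": 4.0, "dz": 0.0, "twist": 4.0}], gripper=0, newtons=40)

```text
t: 0.72
tool_pos: [0.2873, -0.3673, 0.1988]
tool_rot: [-2.811, -1.398, 0.001]
contact_force: [0.1, 0.0, -0.4]
opening: 0.0854
```

Request:
jog_arm(steps=[{"dx": 0.36, "dy": 0.9, "dz": 0.0, "twist": 0.4}, {"dx": 0.72, "dy": 1.8, "dz": 0.0, "twist": 0.8}, {"dx": 1.08, "dy": 2.7, "dz": 0.0, "twist": 1.2}, {"dx": 1.44, "dy": 3.6, "dz": 0.0, "twist": 1.6}, {"dx": 1.8, "dy": 4.5, "dz": 0.0, "twist": 1.93}])

```text
t: 1.35
tool_pos: [0.3955, -0.0955, 0.1985]
tool_rot: [-2.536, -1.852, 0.001]
contact_force: [0.9, -0.8, -0.7]
opening: 0.0853
```

Request:
jog_arm(steps=[{"dx": 0.3, "dy": 0.8, "dz": 0.0, "twist": 0.0}, {"dx": 0.6, "dy": 1.6, "dz": 0.0, "twist": 0.0}, {"dx": 0.88, "dy": 2.38, "dz": 0.0, "twist": 0.0}, {"dx": 0.88, "dy": 2.38, "dz": 0.0, "twist": 0.0}])

```text
t: 1.85
tool_pos: [0.4482, 0.05, 0.1979]
tool_rot: [-2.53, -1.858, 0.002]
contact_force: [0.0, -0.5, 0.1]
opening: 0.0854
```

Run:
```python
from station import ctrl
from m import *
im=ctrl.get_image("wrist");pickle.dump(im,open("pics/w1.pkl","wb"));f=im["frame"].copy()
p=project(im,[[.4482,.0455,.094],[.448,.0455,.058],[.3994,.02,.058]]);print(p)
for q in p: cv2.circle(f,tuple(int(x) for x in q),4,(255,0,0),1)
cv2.imwrite("pics/w1.png",f[:,:,::-1])
u,v=[int(x) for x in p[0]]
try: meas(im,u,v,w=min(150,v,419-v,u,559-u))
except Exception as e: print(e)
```

```text
[[279.4264388  203.55332226]
 [279.08016394 191.80975412]
 [236.17886037 233.48721054]]
lug 1134 [0.4501 0.0449] rect [450.3  44.8] [40.6 17.6] 72.2275390625
 lug long dir deg 72.22756
face 5204 z 0.056726140178378084 circ [450.   43.7] 43.6
 white n 4 px [330.  179.5] xy [0.4931 0.0428] r mm 42.8 dir -2.7 rng z [0.056, 0.056, 0.057, 0.057]
 white n 3 px [331. 186.] xy [0.4925 0.037 ] r mm 42.8 dir -10.6 rng z [0.055, 0.056, 0.057]
 white n 193 px [237.3 234.7] xy [0.4    0.0185] r mm 56.8 dir -152.4 rng z [0.057, 0.057, 0.056, 0.056, 0.057]
 white n 65 px [281.2 234.3] xy [0.438  0.0071] r mm 39.7 dir -108.1 rng z [0.057, 0.058, 0.056, 0.057, 0.056]
```

View pics/w1.png

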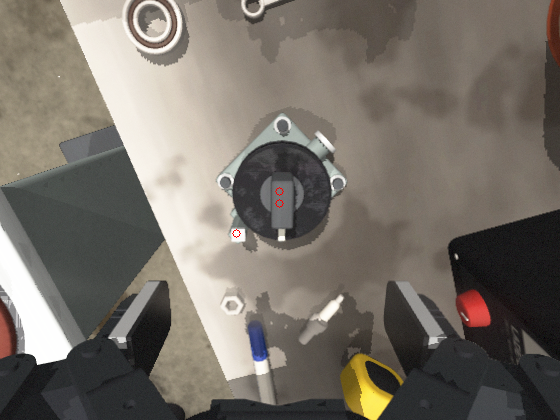

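Request:
jog_arm(steps=[{"dx": 0.02, "dy": -0.08, "dz": -0.4, "twist": 0.0}, {"dx": 0.02, "dy": -0.08, "dz": -0.8, "twist": 0.0}, {"dx": 0.02, "dy": -0.08, "dz": -1.2, "twist": 0.0}, {"dx": 0.02, "dy": -0.08, "dz": -1.2, "twist": 0.0}])

```text
t: 2.4
tool_pos: [0.4471, 0.0427, 0.1235]
tool_rot: [-2.531, -1.851, 0.009]
contact_force: [-0.2, 0.0, 0.8]
opening: 0.0852
```

Request:
jog_arm(steps=[{"dx": 0.04, "dy": 0.04, "dz": -0.3, "twist": 0.0}, {"dx": 0.04, "dy": 0.04, "dz": -0.6, "twist": 0.0}, {"dx": 0.04, "dy": 0.04, "dz": -0.9, "twist": 0.0}, {"dx": 0.04, "dy": 0.04, "dz": -0.9, "twist": 0.0}])

```text
t: 2.9
tool_pos: [0.4477, 0.0452, 0.0672]
tool_rot: [-2.529, -1.85, 0.015]
contact_force: [0.1, 0.5, -0.0]
opening: 0.0854
```

Request:
jog_arm(steps=[{"dx": 0.02, "dy": 0.0, "dz": 0.0, "twist": 0.0}, {"dx": 0.02, "dy": 0.0, "dz": 0.0, "twist": 0.0}, {"dx": 0.02, "dy": 0.0, "dz": 0.0, "twist": 0.0}, {"dx": 0.02, "dy": 0.0, "dz": 0.0, "twist": 0.0}, {"dx": 0.02, "dy": 0.0, "dz": 0.0, "twist": 0.0}], gripper=255, newtons=40)

```text
t: 3.52
tool_pos: [0.4491, 0.0452, 0.0674]
tool_rot: [-2.529, -1.85, 0.014]
contact_force: [-0.4, -0.7, -0.2]
opening: 0.0002
```

Request:
jog_arm(steps=[{"dx": 0.0, "dy": 0.0, "dz": 0.0, "twist": 0.0}, {"dx": 0.0, "dy": 0.0, "dz": 0.0, "twist": 0.0}, {"dx": 0.0, "dy": 0.0, "dz": 0.0, "twist": 0.0}])

```text
t: 3.9
tool_pos: [0.449, 0.0452, 0.0674]
tool_rot: [-2.529, -1.85, 0.014]
contact_force: [0.2, -0.4, -0.2]
opening: -0.0
```

The gripper shut fully, so it isn't holding the lug. I'll look before doing anything else.

Run:
```python
from station import ctrl
from m import *
print(ctrl.get_obs())
o=[]
for n in("wrist","scene","top"):
    im=ctrl.get_image(n);pickle.dump(im,open(f"pics/{n}2.pkl","wb"));f=im["frame"]
    if n=="wrist": o.append(cv2.resize(f,(400,300)))
    else:
        u,v=(346,195) if n=="scene" else (342,200); o.append(cv2.resize(f[v-60:v+60,u-80:u+80],(400,300),interpolation=cv2.INTER_CUBIC))
o.append(o[0]*0)
cv2.imwrite("pics/c2.png",np.vstack([np.hstack(o[:2]),np.hstack(o[2:])])[:,:,::-1])
```

```text
{'t': 3.9, 'q': array([-6.50033405e-02, -2.47501553e-01,  2.12193421e+00,  2.86784509e-04,
        1.27928582e+00,  2.42730315e-01]), 'dq': array([ 0.00106404,  0.00094832, -0.00016932,  0.00201885,  0.0005795 ,
        0.00126632]), 'effort': array([ 4.41368538e-04, -2.34755391e+01, -3.42477822e+01,  9.03214568e-04,
        3.85125051e-02, -1.53511610e-05]), 'tool_pos': array([0.44904788, 0.04521169, 0.06735179]), 'tool_rot': array([-2.52925874, -1.84989535,  0.0142978 ]), 'contact_force': array([ 0.2224624 , -0.3982994 , -0.16456259]), 'wrist_torque': array([-0.01287479,  0.02497205, -0.06995479]), 'opening': -3.6445599607031426e-05}
```

View pics/c2.png

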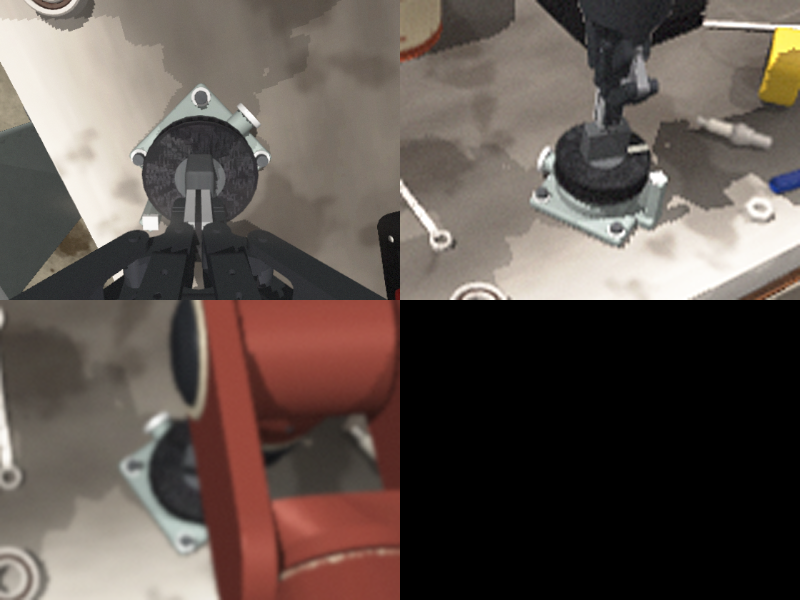

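Run:
```python
from m import *
w=pickle.load(open("pics/wrist2.pkl","rb"));s=pickle.load(open("pics/scene2.pkl","rb"))
a=cv2.resize(w["frame"][180:390,170:390],(400,380),interpolation=cv2.INTER_CUBIC);b=cv2.resize(s["frame"][140:235,300:400],(400,380),interpolation=cv2.INTER_CUBIC)
cv2.imwrite("pics/c3.png",np.hstack([a,b])[:,:,::-1])
# heights in wrist along column
E=w["extrinsics"]
def p3(im,u,v):
    E=im["extrinsics"];n=cv2.undistortPoints(np.array([[[u,v]]],float),K(im),np.array(im["D"],float)).ravel();z=im["range_z"][v,u];return E[:3,:3]@np.array([n[0]*z,n[1]*z,z])+E[:3,3]
for v in range(200,400,10): print(v,np.round(p3(w,265,v),3),np.round(p3(w,279,v),3),np.round(p3(w,290,v),3))
print(project(s,[[.449,.0452,.067],[.449,.0452,.094]]),project(w,[[.449,.0452,.067],[.449,.0452,.094]]))
```

```text
200 [0.45  0.071 0.055] [0.457 0.069 0.056] [0.463 0.068 0.057]
210 [0.449 0.066 0.056] [0.456 0.064 0.057] [0.461 0.062 0.056]
220 [0.449 0.064 0.066] [0.455 0.062 0.066] [0.46  0.061 0.067]
230 [0.449 0.064 0.08 ] [0.455 0.062 0.08 ] [0.46  0.061 0.081]
240 [0.45  0.064 0.092] [0.455 0.062 0.092] [0.46  0.06  0.092]
250 [0.448 0.059 0.092] [0.454 0.058 0.093] [0.459 0.056 0.093]
260 [0.447 0.055 0.093] [0.453 0.053 0.093] [0.457 0.051 0.092]
270 [0.448 0.057 0.106] [0.453 0.055 0.105] [0.457 0.053 0.105]
280 [0.449 0.057 0.115] [0.453 0.055 0.114] [0.457 0.054 0.114]
290 [0.449 0.057 0.122] [0.453 0.055 0.121] [0.457 0.054 0.122]
300 [0.449 0.056 0.128] [0.453 0.055 0.128] [0.457 0.053 0.127]
310 [0.449 0.056 0.134] [0.453 0.055 0.134] [0.457 0.054 0.134]
320 [0.45  0.057 0.142] [0.452 0.051 0.134] [0.457 0.054 0.141]
330 [0.45  0.057 0.147] [0.451 0.047 0.134] [0.457 0.055 0.147]
340 [0.45  0.056 0.15 ] [0.45  0.044 0.135] [0.457 0.055 0.151]
350 [0.451 0.058 0.156] [0.449 0.041 0.135] [0.457 0.054 0.155]
360 [0.45  0.055 0.157] [0.448 0.036 0.134] [0.456 0.054 0.157]
370 [0.449 0.053 0.157] [ 0.41  -0.08  -0.001] [0.455 0.051 0.158]
380 [0.444 0.04  0.146] [ 0.407 -0.089 -0.001] [0.452 0.038 0.147]
390 [0.444 0.038 0.148] [ 0.403 -0.1   -0.002] [0.451 0.036 0.148]
[[346.58146829 193.98133572]
 [347.93832599 185.38968709]] [[277.32573402 253.71066957]
 [276.65087152 279.39930655]]
```

View pics/c3.png

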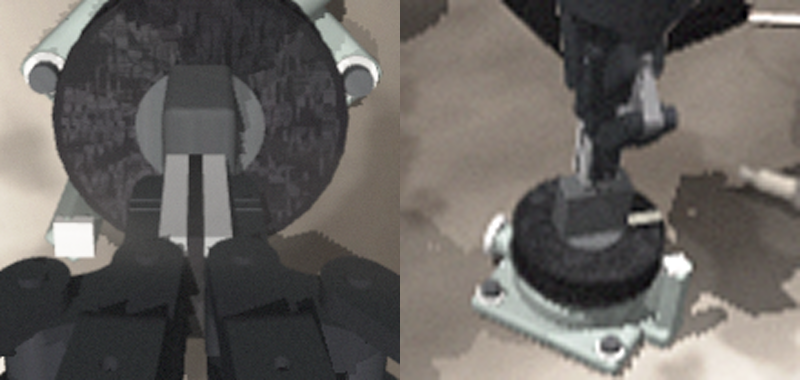

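Run:
```python
from m import *
w=pickle.load(open("pics/w1.pkl","rb"))
def p3(im,u,v):
    E=im["extrinsics"];n=cv2.undistortPoints(np.array([[[u,v]]],float),K(im),np.array(im["D"],float)).ravel();z=im["range_z"][v,u];return E[:3,:3]@np.array([n[0]*z,n[1]*z,z])+E[:3,3]
# open pads: left pad approx (155,285), right (400,285)
for u,v in((150,283),(155,283),(160,284),(165,284),(150,290),(160,300),(390,284),(400,284),(405,284),(400,290),(410,310)): print(u,v,np.round(p3(w,u,v),3))
```

```text
150 283 [0.406 0.074 0.246]
155 283 [0.407 0.073 0.246]
160 284 [0.41  0.073 0.248]
165 284 [0.409 0.07  0.243]
150 290 [0.408 0.073 0.252]
160 300 [0.409 0.068 0.251]
390 284 [0.492 0.045 0.244]
400 284 [0.495 0.046 0.247]
405 284 [0.496 0.046 0.248]
400 290 [0.493 0.047 0.252]
410 310 [0.493 0.046 0.264]
```

The range data disagrees with the reported TCP. Open, the tips were about 45 mm above it (13 mm expected), and they are shut now just above the lug top. So the real fingertips sit about 30 mm behind the reported TCP. I'll measure that more precisely.

Run:
```python
from m import *
def p3(im,u,v):
    E=im["extrinsics"];n=cv2.undistortPoints(np.array([[[u,v]]],float),K(im),np.array(im["D"],float)).ravel();z=im["range_z"][v,u];return E[:3,:3]@np.array([n[0]*z,n[1]*z,z])+E[:3,3]
w=pickle.load(open("pics/wrist2.pkl","rb"))
for v in range(258,274): print(v,np.round(p3(w,265,v),4),np.round(p3(w,290,v),4),w["frame"][v,265])
s=pickle.load(open("pics/scene2.pkl","rb"))
for v in range(170,196,2): print(v,[list(np.round(p3(s,u,v),3)) for u in (344,348,352)])
```

```text
258 [0.4471 0.056  0.0929] [0.4576 0.0531 0.0935] [94 95 97]
259 [0.4469 0.0554 0.0925] [0.4572 0.0519 0.092 ] [95 96 98]
260 [0.4468 0.0551 0.0928] [0.4571 0.0513 0.0917] [94 96 96]
261 [0.4466 0.0544 0.0923] [0.457 0.051 0.092] [95 96 97]
262 [0.4465 0.0542 0.0929] [0.4569 0.0509 0.0928] [95 95 97]
263 [0.4462 0.0533 0.0919] [0.4568 0.0506 0.093 ] [95 94 95]
264 [0.4463 0.0535 0.0933] [0.4565 0.0496 0.0919] [96 96 98]
265 [0.4477 0.0565 0.1009] [0.4575 0.0532 0.1005] [127 126 125]
266 [0.4478 0.0567 0.1023] [0.4574 0.0532 0.1014] [155 154 150]
267 [0.4477 0.0564 0.1026] [0.4575 0.0534 0.1027] [162 159 156]
268 [0.4479 0.0567 0.1042] [0.4574 0.0533 0.1034] [159 156 154]
269 [0.4479 0.0568 0.1052] [0.4574 0.0533 0.1043] [156 154 153]
270 [0.4479 0.0567 0.1059] [0.4574 0.0534 0.1052] [156 154 152]
271 [0.448  0.0567 0.1069] [0.4574 0.0535 0.1064] [155 154 154]
272 [0.4481 0.0569 0.1082] [0.4574 0.0536 0.1073] [155 153 154]
273 [0.4478 0.0562 0.1075] [0.4574 0.0536 0.1083] [154 152 152]
170 [[np.float64(0.579), np.float64(-0.049), np.float64(-0.002)], [np.float64(0.438), np.float64(0.0
[... 1552 characters left out ...]
 np.float64(0.057), np.float64(0.094)], [np.float64(0.442), np.float64(0.051), np.float64(0.095)], [np.float64(0.441), np.float64(0.039), np.float64(0.089)]]
190 [[np.float64(0.445), np.float64(0.058), np.float64(0.09)], [np.float64(0.442), np.float64(0.049), np.float64(0.087)], [np.float64(0.437), np.float64(0.042), np.float64(0.088)]]
192 [[np.float64(0.445), np.float64(0.058), np.float64(0.083)], [np.float64(0.441), np.float64(0.049), np.float64(0.082)], [np.float64(0.438), np.float64(0.04), np.float64(0.08)]]
194 [[np.float64(0.443), np.float64(0.058), np.float64(0.078)], [np.float64(0.441), np.float64(0.048), np.float64(0.075)], [np.float64(0.439), np.float64(0.038), np.float64(0.072)]]
```

Both cameras put the shut tips at z≈0.100 m, against a reported 0.067 m, so there is a 33 mm offset. I'll open, lower by another 30 mm and grip again.

Request:
jog_arm(steps=[{"dx": 0.0, "dy": 0.0, "dz": 0.05, "twist": 0.0}, {"dx": 0.0, "dy": 0.0, "dz": 0.05, "twist": 0.0}, {"dx": 0.0, "dy": 0.0, "dz": 0.05, "twist": 0.0}, {"dx": 0.0, "dy": 0.0, "dz": 0.05, "twist": 0.0}, {"dx": 0.0, "dy": 0.0, "dz": 0.0, "twist": 0.0}], gripper=0)

```text
t: 4.68
tool_pos: [0.4493, 0.0452, 0.0675]
tool_rot: [-2.53, -1.85, 0.013]
contact_force: [-0.5, -0.4, 0.1]
opening: 0.0854
```

Request:
jog_arm(steps=[{"dx": 0.0, "dy": 0.0, "dz": -0.12, "twist": 0.0}, {"dx": 0.0, "dy": 0.0, "dz": -0.25, "twist": 0.0}, {"dx": 0.0, "dy": 0.0, "dz": -0.38, "twist": 0.0}, {"dx": 0.0, "dy": 0.0, "dz": -0.5, "twist": 0.0}, {"dx": 0.0, "dy": 0.0, "dz": -0.5, "twist": 0.0}])

```text
t: 5.3
tool_pos: [0.4485, 0.0453, 0.0365]
tool_rot: [-2.529, -1.849, 0.016]
contact_force: [-0.5, -0.1, -0.5]
opening: 0.0849
```

Request:
jog_arm(steps=[{"dx": 0.0, "dy": 0.0, "dz": 0.0, "twist": 0.0}, {"dx": 0.0, "dy": 0.0, "dz": 0.0, "twist": 0.0}, {"dx": 0.0, "dy": 0.0, "dz": 0.0, "twist": 0.0}, {"dx": 0.0, "dy": 0.0, "dz": 0.0, "twist": 0.0}, {"dx": 0.0, "dy": 0.0, "dz": 0.0, "twist": 0.0}], gripper=255, newtons=40)

```text
t: 5.92
tool_pos: [0.4496, 0.045, 0.037]
tool_rot: [-2.53, -1.851, 0.013]
contact_force: [3.1, -0.8, -1.3]
opening: 0.0171
```

The lug is held, with an opening of 17 mm. Now I'll turn it clockwise by about 44°.

Request:
jog_arm(steps=[{"dx": 0.0, "dy": 0.0, "dz": 0.0, "twist": -0.5}, {"dx": 0.0, "dy": 0.0, "dz": 0.0, "twist": -1.0}, {"dx": 0.0, "dy": 0.0, "dz": 0.0, "twist": -1.5}, {"dx": 0.0, "dy": 0.0, "dz": 0.0, "twist": -2.0}, {"dx": 0.0, "dy": 0.0, "dz": 0.0, "twist": -2.5}])

```text
t: 6.55
tool_pos: [0.4503, 0.0449, 0.037]
tool_rot: [-2.872, -1.255, 0.008]
contact_force: [3.6, -0.4, -3.2]
opening: 0.017
```

Request:
jog_arm(steps=[{"dx": 0.0, "dy": 0.0, "dz": 0.0, "twist": -0.5}, {"dx": 0.0, "dy": 0.0, "dz": 0.0, "twist": -1.0}, {"dx": 0.0, "dy": 0.0, "dz": 0.0, "twist": -1.5}, {"dx": 0.0, "dy": 0.0, "dz": 0.0, "twist": -2.0}, {"dx": 0.0, "dy": 0.0, "dz": 0.0, "twist": -2.0}])

```text
t: 7.18
tool_pos: [0.4508, 0.0446, 0.037]
tool_rot: [-3.046, -0.738, 0.004]
contact_force: [5.4, -2.2, -3.7]
opening: 0.0168
```

Run:
```python
from station import ctrl
from m import *
im=ctrl.get_image("wrist");pickle.dump(im,open("pics/w4.pkl","wb"));f=im["frame"]
cv2.imwrite("pics/w4.png",f[:,:,::-1]);o=ctrl.get_obs();print(o["t"],o["tool_pos"],o["tool_rot"],o["contact_force"],o["wrist_torque"],o["opening"])
```

```text
7.225 [0.45077137 0.044582   0.03700053] [-3.04590574 -0.73912707  0.00404921] [ 5.10722581 -1.83369379 -3.28617533] [-0.43114643 -0.69898066 -0.11557994] 0.0171351900258783
```

View pics/w4.png

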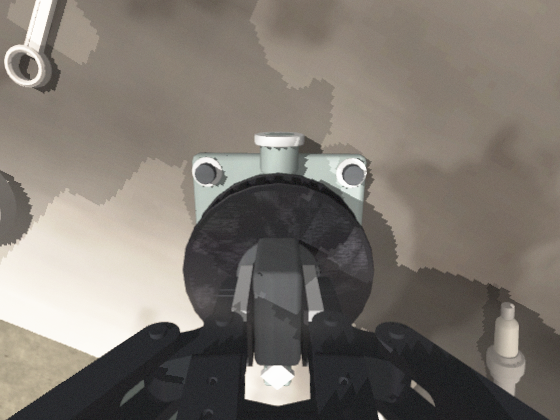

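The wrist view shows the pointer at (278,375), in line with the lug at about (277,300), and the pipe stub opposite at (279,140). I'll release and rise straight up.

Request:
jog_arm(steps=[{"dx": 0.0, "dy": 0.0, "dz": 0.0, "twist": 0.0}, {"dx": 0.0, "dy": 0.0, "dz": 0.0, "twist": 0.0}, {"dx": 0.0, "dy": 0.0, "dz": 0.0, "twist": 0.0}, {"dx": 0.0, "dy": 0.0, "dz": 0.0, "twist": 0.0}, {"dx": 0.0, "dy": 0.0, "dz": 0.0, "twist": 0.0}], gripper=0)

```text
t: 7.85
tool_pos: [0.4507, 0.0446, 0.037]
tool_rot: [-3.046, -0.739, 0.004]
contact_force: [-1.1, -0.7, -0.4]
opening: 0.0855
```

Request:
jog_arm(steps=[{"dx": 0.0, "dy": 0.0, "dz": 0.4, "twist": 0.0}, {"dx": 0.0, "dy": 0.0, "dz": 0.9, "twist": 0.0}, {"dx": 0.0, "dy": 0.0, "dz": 1.5, "twist": 0.0}, {"dx": 0.0, "dy": 0.0, "dz": 2.2, "twist": 0.0}, {"dx": 0.0, "dy": 0.0, "dz": 2.5, "twist": 0.0}])

```text
t: 8.48
tool_pos: [0.452, 0.0446, 0.1899]
tool_rot: [-3.047, -0.74, -0.002]
contact_force: [0.6, 0.6, 0.9]
opening: 0.0853
```

Request:
jog_arm(steps=[{"dx": 0.0, "dy": 0.0, "dz": 0.0, "twist": 0.0}, {"dx": 0.0, "dy": 0.0, "dz": 0.0, "twist": 0.0}])

```text
t: 8.72
tool_pos: [0.4512, 0.0446, 0.1882]
tool_rot: [-3.046, -0.74, 0.001]
contact_force: [-0.2, 0.0, -0.3]
opening: 0.0852
```

Run:
```python
from station import ctrl
from m import *
im=ctrl.get_image("wrist");f=im["frame"]
cv2.imwrite("pics/w5.png",f[:,:,::-1])
u,v=[int(x) for x in project(im,[[.4495,.045,.076]])[0]];print(u,v)
meas(im,u,v,w=min(110,v,419-v,u,559-u))
s=ctrl.get_image("scene");cv2.imwrite("pics/s5.png",s["frame"][:,:,::-1]);meas(s,212,255)
o=ctrl.get_obs();print(o["t"],o["tool_pos"],o["contact_force"],o["opening"])
```

```text
276 197
lug 1197 [0.4515 0.0438] rect [451.4  44. ] [39.9 17.4] 27.834531784057617
 lug long dir deg 27.834513
face 3952 z 0.05678542692329969 circ [450.4  43.1] 43.6
 white n 102 px [278.5 234. ] xy [0.4161 0.0259] r mm 39.7 dir -152.8 rng z [0.057, 0.057, 0.057, 0.057, 0.057]
 white n 204 px [278.1 252.2] xy [0.4005 0.0182] r mm 57.1 dir -153.1 rng z [0.057, 0.057, 0.057, 0.054, 0.055]
 white n 5 px [286. 246.] xy [0.4091 0.0147] r mm 51.5 dir -145.4 rng z [0.045, 0.048, 0.05, 0.051, 0.055]
lug 183 [0.4685 0.3702] rect [468.1 369.9] [39.8 24.9] 83.25703430175781
 lug long dir deg 83.25702
face 241 z 0.058738870914458306 circ [467.7 369.7] 30.9
 white n 1 px [221. 236.] xy [0.4841 0.3411] r mm 33.0 dir -61.0 rng z [0.058]
 white n 1 px [197. 242.] xy [0.494  0.3911] r mm 33.4 dir 39.4 rng z [0.057]
 white n 15 px [198.1 249.4] xy [0.4747 0.3961] r mm 27.0 dir 75.9 rng z [0.059, 0.06, 0.059, 0.058, 0.058]
 white n 1 px [197. 254.] xy [0.4649 0.4024] r mm 32.7 dir 95.7 rng z [0.043]
 white n 49 px [203.2 262.2] xy [0.4398 0.3989] r mm 40.6 dir 134.4 rng z [0.058, 0.061, 0.06, 0.049, 0.061]
8.825 [0.45091099 0.04465346 0.18772722] [-0.14337985  0.25933358 -0.29676863] 0.08529458827747442
```

View pics/w5.png

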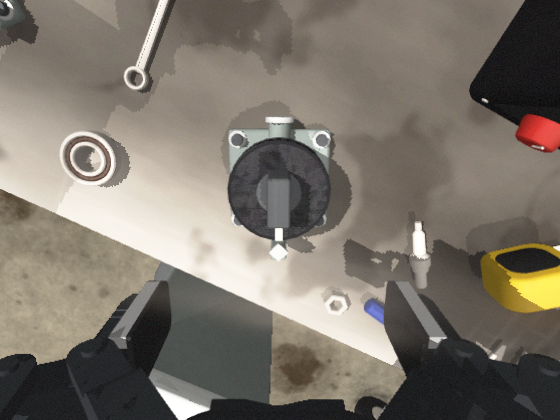

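The mark at (278,234) lines up with the pointer at (278,252), at -152.8° and -153.1°. The gripper is clear and the smaller pulley hasn't moved, so I'm handing it in.

```bash
python3 -c "
from station import ctrl
print(ctrl.finish_job())"
```

```text
the job is handed in; nothing more can be done
None
```

I turned the larger pulley about 45° clockwise by its lug, so its white mark points at the pointer. I then let go, rose clear and handed the job in at about 9 s of the 32 s allowed.

- **Larger pulley:** in the last wrist picture the mark lies at -152.8° and the pointer at -153.1°, about 0.3° apart. The lug's long side gives -152.2°, which agrees to within 1°. The limit is 10°.
- **Smaller pulley:** its mark reads the same position in the scene camera before and after.
- **Gripper:** it was open and clear of everything, with contact force around 0 N.
- **What disagreed:** the first grasp closed on nothing, just above the lug. Range readings from the wrist and scene cameras put the real fingertips about 33 mm short of the reported TCP. I opened, lowered 30 mm more and gripped again. The opening then read 17 mm on the 18 mm lug.

The hand-in reported no verdict, as expected.

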